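# Feel along the spring plungers of a test fixture

### The job

Check the test fixture for sticking plungers: with the fingers closed, run the fingertips lightly along the curved row of five spring plungers, starting at the end by the round post, so that each one dips a little in turn (about 3 to 4 mm, never down to its stop), staying low over the row without lifting off between them. Then move clear so that all five stand up again; press gently throughout, pick nothing up and leave the loose things on and around the fixture where they are.

Things in the scene. Friction and masses are not known exactly. Their poses are not given: they have to be found in the camera images.
- fixture: heavy test fixture, a black plate 340 x 150 x 20 mm fixed on the table at any yaw. Origin: centre of its underside, on the table top; z up, x along its length. Five alike bare steel spring plungers stand on it in a gently curved row, at (x, y) = (-88,-12), (-44,8), (0,15), (44,8), (88,-12) mm in its frame
- post (a point): top centre of the round steel post, 18 mm diameter, 24 mm above the plate, in the plate's corner at (-150,-45) mm: it marks the start end of the row
- block (a point): top centre of the square steel block, 24 x 24 mm, 14 mm above the plate, in the corner at the other end, (148,-45) mm
- top1 (a point): centre of the flat top of plunger 1 (1 = nearest the round post, 5 = last), 16 mm above the plate, 36 mm above the table when up; moves down with it. The head is a shallow cone, top 8 mm across, base 28 mm across and 5.5 mm lower: a fingertip moving level up to 5 mm below the tops rides over it and presses it down
- plunger1 (a joint): how far plunger 1 is pressed down, in m: 0 = up, 0.008 = at its bottom stop; it springs back by itself, about 2 N at 3 mm
- top2 (a point): centre of the flat top of plunger 2, alike
- plunger2 (a joint): the same for plunger 2
- top3 (a point): centre of the flat top of plunger 3, alike
- plunger3 (a joint): the same for plunger 3
- top4 (a point): centre of the flat top of plunger 4, alike
- plunger4 (a joint): the same for plunger 4
- top5 (a point): centre of the flat top of plunger 5, alike
- plunger5 (a joint): the same for plunger 5
- gap12 (a point): fixed point midway between plungers 1 and 2, at the height of the tops of the raised plungers (36 mm above the table)
- gap23 (a point): fixed point midway between plungers 2 and 3, at the height of the tops of the raised plungers (36 mm above the table)
- gap34 (a point): fixed point midway between plungers 3 and 4, at the height of the tops of the raised plungers (36 mm above the table)
- gap45 (a point): fixed point midway between plungers 4 and 5, at the height of the tops of the raised plungers (36 mm above the table)
- spool: small brass spool, 26 mm diameter, 22 mm high, loose on the fixture plate beside the row; origin centre of underside
- relay: small white box (relay) 28 x 18 x 20 mm, loose on the fixture plate beside the row; origin centre of underside
- jar: small jar, 26 mm diameter, 28 mm high, loose on the fixture plate on the other side of the row; origin centre of underside
- screwdriver: screwdriver with black handle lying on the table left of the fixture, handle towards its own -x; not needed
- cup: orange plastic cup, 66 mm across, 70 mm high, on the table to the right; origin centre of underside
- case: flat black caliper case 90 x 240 x 26 mm on the table to the right; origin centre of underside
- mouse: grey computer mouse 100 x 58 x 30 mm on the table to the left; origin centre of underside

How it is judged:
On the way, in this order (a step that is already met when the one before it is completed fails the run):
1. plunger 1 is dipped by the passing fingertips (value of joint plunger1 above 0.0015 m and contact force between the fingers and fixture above 0.2 N), for 0.05 s.
2. the fingertips pass low between plungers 1 and 2, not lifted off (tips less than about 10 mm above the tops) (horizontal distance between the grasp point and gap12 below 0.015 m and z of the grasp point in the frame of gap12 below 0.03 m), for 0.02 s.
3. plunger 2 is dipped by the passing fingertips (value of joint plunger2 above 0.0015 m and contact force between the fingers and fixture above 0.2 N), for 0.05 s.
4. the fingertips pass low between plungers 2 and 3, not lifted off (tips less than about 10 mm above the tops) (horizontal distance between the grasp point and gap23 below 0.015 m and z of the grasp point in the frame of gap23 below 0.03 m), for 0.02 s.
5. plunger 3 is dipped by the passing fingertips (value of joint plunger3 above 0.0015 m and contact force between the fingers and fixture above 0.2 N), for 0.05 s.
6. the fingertips pass low between plungers 3 and 4, not lifted off (tips less than about 10 mm above the tops) (horizontal distance between the grasp point and gap34 below 0.015 m and z of the grasp point in the frame of gap34 below 0.03 m), for 0.02 s.
7. plunger 4 is dipped by the passing fingertips (value of joint plunger4 above 0.0015 m and contact force between the fingers and fixture above 0.2 N), for 0.05 s.
8. the fingertips pass low between plungers 4 and 5, not lifted off (tips less than about 10 mm above the tops) (horizontal distance between the grasp point and gap45 below 0.015 m and z of the grasp point in the frame of gap45 below 0.03 m), for 0.02 s.
9. plunger 5 is dipped by the passing fingertips (value of joint plunger5 above 0.0015 m and contact force between the fingers and fixture above 0.2 N), for 0.05 s.
At the end, for the whole second after the job is handed in: all five plungers have sprung back up (pressed in less than 0.8 mm) and every loose thing is within 15 mm of where it stood (value of joint each of plunger1, plunger2, plunger3, plunger4, plunger5 below 0.0008 m and distance of each of spool, relay, jar, screwdriver, cup, case, mouse from where it was at the start of the episode below 0.015 m); the robot touches nothing.
It fails at once if a plunger is pushed down to near its stop (more than 6.5 mm) (value of joint any of plunger1, plunger2, plunger3, plunger4, plunger5 above 0.0065 m).
It fails at once if the fixture or its plungers are pressed hard (more than 20 N) (contact force between the arm and fixture above 20 N).
It fails at once if the fingers press the fixture or its plungers hard (more than 20 N) (contact force between the fingers and fixture above 20 N).
It fails at once if a loose thing is lifted, carried or shifted by more than 15 mm (distance of any of spool, relay, jar, screwdriver, cup, case, mouse from where it was at the start of the episode above 0.015 m).
It also fails if it takes over 40 s, if anything falls off the work surface, if the arm or the gripper's body presses on something with over 40 N, if the wrist force passes 120 N, or if a joint passes its speed limit or range.

### The arm

A 6-joint arm with a two-finger parallel gripper is mounted at the origin on the work surface. World frame = base frame: x ahead of the robot, y to its left, z up, the work surface at z = 0. Lengths are in m, angles in rad, forces in N, time in s.
With the tool pointing down it reaches from about 0.3 to 0.875 m from the base axis. Payload 6.4 kg.
Tool frame: the origin (TCP) lies midway between the tips of the shut fingers; the grasp point (between the pads) lies 19 mm behind it; z points along the fingers, y is the direction in which the jaws open and shut (so a half turn about z gives the same grasp; the last joint's range is limited). The gripper opens to 85 mm and grips with 20 to 120 N. Pads are 22 mm wide; open, the fingers measure 114 mm over their backs; the gripper's body (76 mm by 85 mm) begins 54 mm behind the grasp point. The pads swing forward as they close: fully open they stand 13 mm farther back than shut.
Start: joints at [1.037, 0.181, 1.607, -0, 1.354, -0.206], TCP at [0.185, 0.544, 0.231] pointing down, gripper open.
Joint ranges: [-2.99, 2.99], [-0.89, 2.07], [0.3, 2.58], [-1.14, 4.28], [0, 2.63], [-3.12, 3.12]. Speed limits (rad/s): [2.57, 2.57, 3.01, 3.14, 3.14, 3.14].

### API

Orientations are given as a unit quaternion [w, x, y, z].
In Python, from bench import get_obs, camera, hand_in gives the robot as it stands.
- The arm moves only by the tool drive_tool, never from a script. Its argument "deltas" is a list of rows, each a list of 2 entries, a list of its own where there are three numbers: the shift along the world's x, y, z in m, then the turn about the world's z in rad. A call has 1 to 10 rows; each row shifts and turns the pose as measured when the row begins; what a row does not reach is not made up. A row lasts 1/10 s, in which the tool goes at most 50 mm and 8.59 degrees, less where a joint would pass 70% of its speed; a pose out of reach is approached as far as the arm can. A call is refused whole if a number of a shift passes 0.05 or a number of a turn 0.15, either way. A call with a gripper value outside its range is refused whole. "gripper" is the opening, from 0 (shut) to 1 (fully open), set as the call begins (left out, the last holds). The fingers move at their own pace and stop on an object; the grip force is fixed at half the most. Time passes only in rows, so rows that do not move let the fingers close. It gives the time, the measured TCP pose, the force and the opening at its end, in the units of the state.
- get_obs(): the state, without advancing time (a new reading comes with each control period).
- camera(name): name is "side" or "top"; returns a dict with "frame" (400x640x3 uint8, red, green, blue), "fx", "fy", "cx", "cy" (pixels), "eye" and "attitude" of the camera in the world. Camera axes: x right, y down, z forward; pixel columns grow to the right and rows downward; lengths in m; the calibration is good to about 2 mm. A picture is of the moment at which its call begins. There is no depth.
- hand_in(): hands the job in, once; it reports no verdict.
The state is a dict: "time_s": time; "q": joint angles; "dq": joint speeds; "joint_efforts": joint torques, N m; "eef_pos": TCP position; "eef_rot": TCP orientation; "wrist_force": force on the tool from outside, world axes, zero at the start; "torque": the same for the moment, N m; "opening": opening from 0.0 (shut) to 1.0 (fully open).
Only numpy, scipy, OpenCV 4.12 (cv2) and the standard library are available. Lean on these libraries where they do the work, as an engineer would, in place of code of your own. Each camera call takes 0.05 s, during which the arm holds its last target.

## Working session

There is one attempt and no reset: what is moved stays moved. The work goes in short steps, Python scripts to look and compute and a tool call to move; the robot and the scene stay as the last step left them, time stands still between calls to the robot, and variables do not carry over. Pictures are saved under pics/ and viewed, and the job is handed in when it is done.

Besides the shell and the picture viewer there is one more tool, called after ">>>" as name(argument=value, ...), one argument or row to a line, values as JSON. drive_tool: Moves the arm, as the interface text tells. Its arguments: {"type":"object","properties":{"deltas":{"type":"array","items":{"type":"array"}},"gripper":{"type":"number"}},"required":["deltas"]}

```bash
mkdir -p pics; python3 - <<'E'
from bench import get_obs,camera
import cv2,pickle
print(get_obs())
d={}
for n in("top","side"):
    c=camera(n);d[n]=c
    cv2.imwrite(f"pics/{n}0.png",c["frame"][:,:,::-1])
    print(n,{k:v for k,v in c.items() if k!="frame"})
pickle.dump(d,open("cam0.pkl","wb"))
E
```

```text
{'time_s': 0.0, 'q': array([ 1.03668963e+00,  1.81499996e-01,  1.60804440e+00, -1.23128912e-05,
        1.35379450e+00, -2.06321198e-01]), 'dq': array([-7.69427956e-04, -5.95017206e-04,  7.58491037e-04,  1.27628558e-03,
        2.09310242e-05,  1.01244483e-04]), 'joint_efforts': array([ 2.89553805e-03, -4.44864142e+01, -3.51342201e+01, -6.52436825e-05,
        8.76597769e-03,  2.55918746e-05]), 'eef_pos': array([0.18482362, 0.54388779, 0.23038965]), 'eef_rot': array([-3.10305067e-04,  1.63158642e-01,  9.86599460e-01, -8.16143266e-04]), 'wrist_force': array([ 0.16250548,  0.17762212, -1.02290192]), 'torque': array([-0.02375076,  0.00436415, -0.04314091]), 'opening': 0.9988331464043634}
top {'fx': 371.9211154440034, 'fy': 371.9211154440034, 'cx': 319.1351316980675, 'cy': 204.7946333938347, 'eye': array([4.28703111e-01, 4.90974548e-04, 1.14666465e+00]), 'attitude': array([-0.04661912,  0.70847551, -0.70211208,  0.05410864])}
side {'fx': 369.7714342622638, 'fy': 369.7714342622638, 'cx': 321.76011244855744, 'cy': 205.36927078909164, 'eye': array([ 0.16820911, -0.58336482,  0.75756501]), 'attitude': array([-0.37606228,  0.87806249, -0.27196554,  0.11669692])}
```

View pics/top0.png

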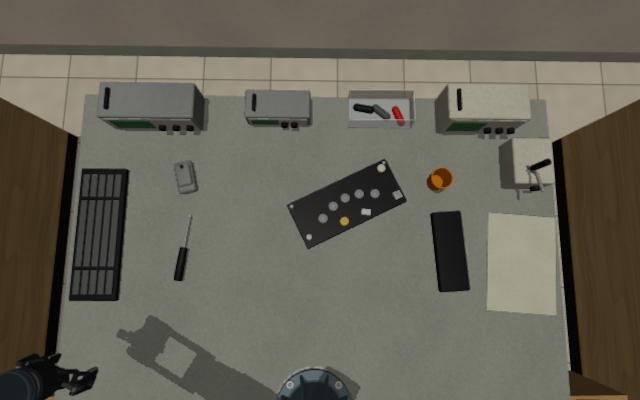

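View pics/side0.png

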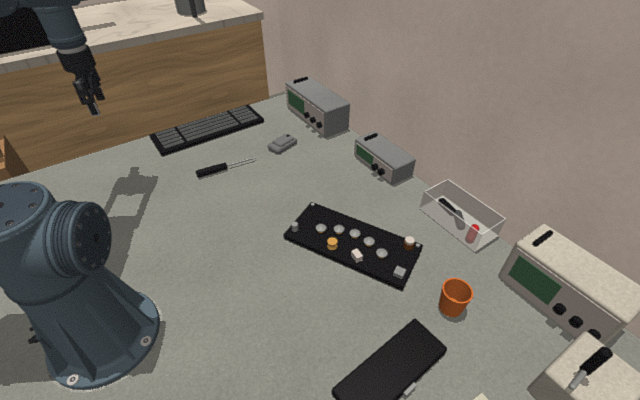

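The top view shows the fixture near (347,203), with the plungers from about (323,218) to (375,193), the block near (397,195) and the post probably at (309,237). I'll zoom in on both views.

```bash
cat > h.py <<'E'
import numpy as np
from scipy.spatial.transform import Rotation as R
def rot(c): return R.from_quat(np.roll(c["attitude"],-1)).as_matrix()
def ray(c,u,v,z):
    d=rot(c)@np.array([(u-c["cx"])/c["fx"],(v-c["cy"])/c["fy"],1])
    return c["eye"]+d*(z-c["eye"][2])/d[2]
def proj(c,p):
    q=rot(c).T@(np.asarray(p)-c["eye"]); return np.array([c["fx"]*q[0]/q[2]+c["cx"],c["fy"]*q[1]/q[2]+c["cy"]])
E
python3 - <<'E'
import pickle,cv2,numpy as np
from h import *
d=pickle.load(open("cam0.pkl","rb"))
cv2.imwrite("pics/topz.png",cv2.resize(d["top"]["frame"][150:260,280:415,::-1],None,fx=5.5,fy=5.4,interpolation=cv2.INTER_CUBIC))
cv2.imwrite("pics/sidez.png",cv2.resize(d["side"]["frame"][195:295,278:430,::-1],None,fx=5,fy=5,interpolation=cv2.INTER_CUBIC))
print(ray(d["top"],347,203,.02))
for n,lohi in(("top",(280,415,150,260)),("side",(278,430,195,295))):
    c=d[n]; f=c["frame"].copy(); x0,x1,y0,y1=lohi
    g=f.max(2); m=np.zeros_like(g); m[y0:y1,x0:x1]=(g[y0:y1,x0:x1]<60)
    cs,_=cv2.findContours(m,cv2.RETR_EXTERNAL,cv2.CHAIN_APPROX_NONE)
    k=max(cs,key=cv2.contourArea)
    box=cv2.boxPoints(cv2.minAreaRect(k)); print(n,cv2.contourArea(k)); print(box)
    pl=np.zeros_like(g); cv2.drawContours(pl,[cv2.convexHull(k)],-1,1,-1)
    b=((g>75)&(pl>0)).astype(np.uint8)
    N,l,st,ce=cv2.connectedComponentsWithStats(b)
    for i in range(1,N):
        if st[i,4]>8: print(st[i],ce[i].round(1),f[l==i].mean(0).round(),ray(c,*ce[i],.036).round(4))
E
```

```text
[ 0.59688677 -0.09617354  0.02      ]
top 5002.5
[[286.31693 205.05916]
 [385.47464 157.38719]
 [406.50198 201.12404]
 [307.34427 248.796  ]]
[377 161   9  12  74] [381.3 166.9] [132. 130. 120.] [ 0.7074 -0.2003  0.036 ]
[354 189  10   9  66] [358.7 193.3] [109. 110. 103.] [ 0.6247 -0.1305  0.036 ]
[370 189  10   9  65] [374.4 193. ] [109. 111. 104.] [ 0.626  -0.1782  0.036 ]
[393 190  10  10  66] [397.2 194.3] [118. 119. 113.] [ 0.6227 -0.2475  0.036 ]
[341 193   9  10  67] [344.8 197.6] [108. 110. 103.] [ 0.6111 -0.0881  0.036 ]
[329 202   9   9  67] [332.8 205.7] [110. 111. 104.] [ 0.5858 -0.0519  0.036 ]
[290 204   4   5  12] [291.2 206. ] [114. 114. 108.] [0.5837 0.0736 0.036 ]
[361 208  10   8  67] [365.5 211.4] [140. 141. 133.] [ 0.5693 -0.1505  0.036 ]
[318 214  10   9  69] [322.5 217.9] [109. 110. 104.] [ 0.5487 -0.021   0.036 ]
[339 216  10  10  72] [344.  220.9] [142. 127.  53.] [ 0.5402 -0.0856  0.036 ]
[306 234   6   6  32] [308.5 236.5] [131. 133. 127.] [0.4924 0.0203 0.036 ]
side 5613.0
[[282.21582 238.05496]
 [302.53485 191.87534]
 [422.91016 244.84048]
 [402.59113 29
[... 173 characters left out ...]
  11   9  76] [338.5 228.8] [139. 136. 129.] [ 0.5822 -0.0585  0.036 ]
[349 229  12   9  80] [354.3 233. ] [137. 136. 129.] [ 0.6076 -0.0938  0.036 ]
[327 237  11  13 126] [332. 243.] [160. 122.  66.] [ 0.5393 -0.0886  0.036 ]
[364 237  11  10  82] [368.7 241. ] [139. 137. 130.] [ 0.6209 -0.1366  0.036 ]
[404 237  11   9  60] [408.5 241.8] [152. 137. 126.] [ 0.7035 -0.1962  0.036 ]
[416 242   4   5  17] [417.5 244.1] [120. 119. 115.] [ 0.7168 -0.2149  0.036 ]
[351 248  12  15 125] [356.5 254.8] [156. 146. 138.] [ 0.5672 -0.1542  0.036 ]
[376 248  12  10  92] [381.4 252.5] [137. 136. 130.] [ 0.6228 -0.1837  0.036 ]
[393 266  13  13 111] [399.1 271.6] [128. 127. 123.] [ 0.6191 -0.2517  0.036 ]
```

View pics/topz.png

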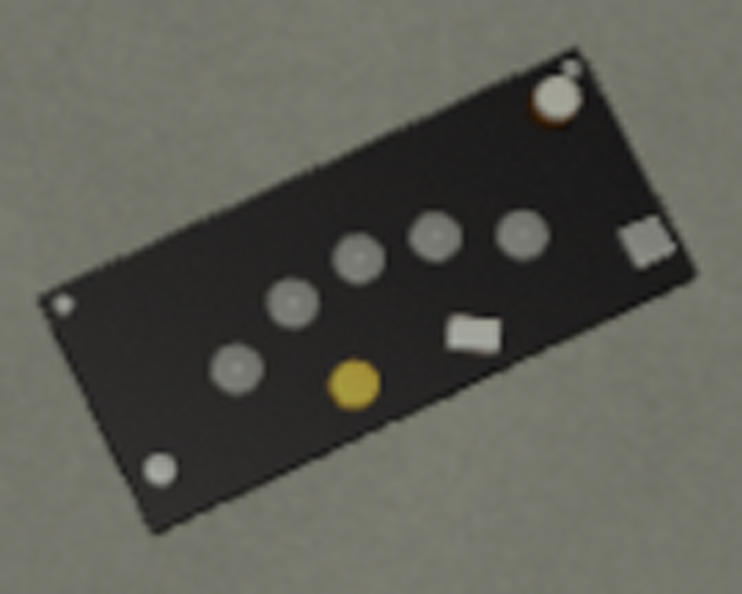

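View pics/sidez.png

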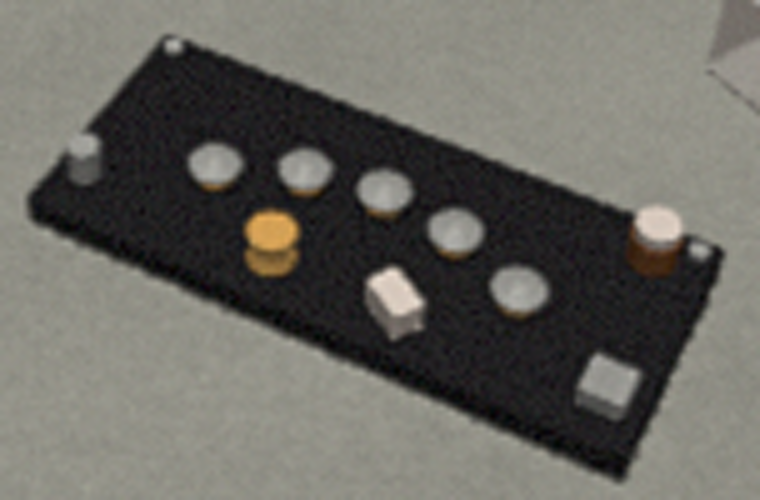

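Both views show the round post at the lower-left corner (top 308,236) and the block at the right (397,194). The order is therefore plunger 1 at (322,218), 2 at (333,206), 3 at (345,198), 4 at (359,193) and 5 at (374,193). Next I'll fit the fixture pose from these points.

```bash
python3 - <<'E'
import pickle,numpy as np
from h import *
from scipy.optimize import least_squares
d=pickle.load(open("cam0.pkl","rb"))
M=np.array([(-88,-12,33.5),(-44,8,33.5),(0,15,33.5),(44,8,33.5),(88,-12,33.5)])/1e3
T=[(322.5,217.9),(332.8,205.7),(344.8,197.6),(358.7,193.3),(374.4,193.)]
S=[(320.6,227.7),(338.5,228.8),(354.3,233),(368.7,241),(381.4,252.5)]
W={"top":np.array([ray(d["top"],*p,.0335) for p in T]),"side":np.array([ray(d["side"],*p,.0335) for p in S])}
def tf(p,m): c,s=np.cos(p[2]),np.sin(p[2]); return m[:,:2]@np.array([[c,s],[-s,c]])+p[:2]
def fit(ws): return least_squares(lambda p:np.concatenate([(tf(p,M)-w[:,:2]).ravel() for w in ws]),[.6,-.1,-1.1])
for n,ws in(("top",[W["top"]]),("side",[W["side"]]),("both",list(W.values()))):
    r=fit(ws); print(n,r.x.round(4),(r.fun*1e3).round(1))
p=r.x
# two-view triangulation of heights
for a,b in zip(T,S):
    A=[];B=[]
    for c,q in((d["top"],a),(d["side"],b)):
        v=ray(c,*q,0)-c["eye"];v/=np.linalg.norm(v);P=np.eye(3)-np.outer(v,v);A.append(P);B.append(P@c["eye"])
    print("tri",np.linalg.lstsq(np.vstack(A),np.hstack(B),rcond=None)[0].round(4))
print("tops",tf(p,M).round(4).tolist())
print("post/block",tf(p,np.array([(-.15,-.045,0),(.148,-.045,0)])).round(4), ray(d["top"],308.5,236.5,.044).round(4),ray(d["top"],397.2,194.3,.034).round(4))
for k,u,z in(("spool",(344,220.9),.042),("relay",(365.5,211.4),.04),("jar",(381.3,166.9),.048)): print(k,ray(d["top"],*u,z).round(4))
print("tcp px",proj(d["top"],[.1848,.5439,.2304]),proj(d["side"],[.1848,.5439,.2304]))
E
```

```text
top [ 0.5983 -0.0948 -1.1129] [-0.2 -0.  -0.1  0.3  0.4  0.2 -0.1  0.   0.  -0.5]
side [ 0.596  -0.0991 -1.108 ] [-0.6  0.6 -0.1  0.4  0.4 -0.2  0.3  0.1  0.1 -0.9]
both [ 0.5972 -0.097  -1.1104] [-1.5 -2.3 -1.4 -2.  -0.8 -1.9 -1.2 -2.1 -1.  -2.6  0.7  2.9  1.2  2.6
  1.6  1.9  1.3  2.2  1.   1.2]
tri [ 0.5497 -0.0214  0.0271]
tri [ 0.587  -0.0523  0.0276]
tri [ 0.6122 -0.0888  0.0284]
tri [ 0.6261 -0.1314  0.0277]
tri [ 0.6275 -0.1794  0.0284]
tops [[0.5473, -0.0235], [0.5848, -0.054], [0.6106, -0.0903], [0.6239, -0.1328], [0.6255, -0.1811]]
post/block [[ 0.4902  0.0174]
 [ 0.6226 -0.2495]] [0.492  0.0201 0.044 ] [ 0.6231 -0.2479  0.034 ]
spool [ 0.5395 -0.0852  0.042 ]
relay [ 0.5689 -0.15    0.04  ]
jar [ 0.7045 -0.1982  0.048 ]
tcp px [ 80.74506277 361.9431944 ] [100.67513472 110.91511647]
```

The fit residuals are under 0.6 mm in each view. The two views differ by 2–4 mm, so I'll settle that by looking at the tip once it is close. Now I'll shut the gripper and approach the start end.

>>> drive_tool(
  deltas=[
    [[0.022, -0.036, 0], -0.05],
    [[0.022, -0.036, 0], -0.05],
    [[0.022, -0.036, 0], -0.05],
    [[0.022, -0.036, 0], -0.05],
    [[0.022, -0.036, 0], -0.05],
    [[0.022, -0.036, 0], -0.05],
    [[0.022, -0.036, 0], -0.05],
    [[0.022, -0.036, 0], -0.05],
    [[0.022, -0.036, 0], -0.05],
    [[0.022, -0.036, 0], -0.05],
  ],
  gripper=0,
)

```text
time_s: 1.1
eef_pos: [0.405, 0.1724, 0.2268]
eef_rot: [-0.002, 0.406, 0.914, -0.002]
wrist_force: [0.2, -0.6, -0.4]
opening: -0.001
```

>>> drive_tool(
  deltas=[
    [[0.02, -0.03, -0.02], -0.05],
    [[0.02, -0.03, -0.02], -0.05],
    [[0.02, -0.03, -0.02], -0.05],
    [[0.02, -0.03, -0.02], -0.05],
    [[0.02, -0.03, -0.02], -0.05],
    [[0.019, -0.027, -0.02], -0.02],
    [[0, 0, 0], 0],
  ],
)

```text
time_s: 1.8
eef_pos: [0.5293, -0.0173, 0.1019]
eef_rot: [-0.001, 0.534, 0.845, -0.001]
wrist_force: [-0.0, 0.2, -0.5]
opening: -0.001
```

```bash
cat > look.py <<'E'
import sys,cv2
from bench import get_obs,camera
from h import *
o=get_obs(); p=o["eef_pos"]; print(o["time_s"],p.round(4),o["wrist_force"].round(2))
ims=[]
for n in("top","side"):
    c=camera(n); u=proj(c,p).astype(int); print(n,proj(c,p).round(1))
    f=c["frame"][:,:,::-1].copy(); x=min(max(u[0]-40,0),560);y=min(max(u[1]-40,0),320)
    z=cv2.resize(f[y:y+80,x:x+80],None,fx=5,fy=5,interpolation=cv2.INTER_CUBIC)
    q=(proj(c,p)-[x,y]+.5)*5; cv2.drawMarker(z,tuple(int(a) for a in q),(0,0,255),cv2.MARKER_CROSS,14,1)
    print("crop",x,y)
    ims.append(z)
cv2.imwrite(sys.argv[1],cv2.hconcat(ims))
E
python3 look.py pics/a1.png
```

```text
1.8 [ 0.5293 -0.0173  0.1019] [-0.    0.15 -0.51]
top [321.6 222.2]
crop 281 182
side [312.9 210. ]
crop 272 169
```

View pics/a1.png

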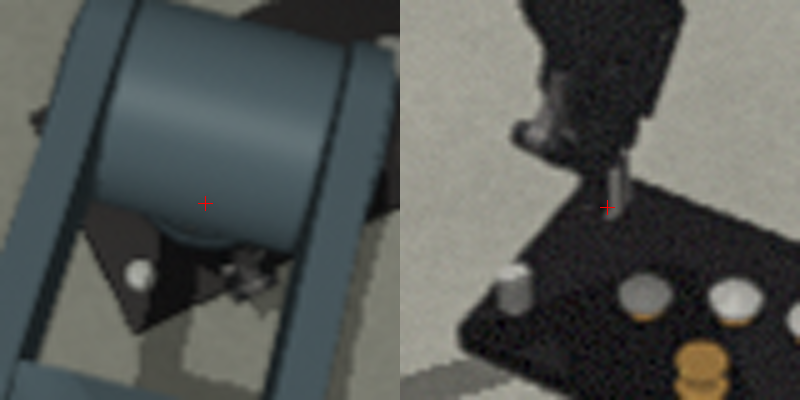

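In the side view (right half of the picture) the visible tip end is about 2 px right of and below the projected TCP. That is the same bias as the side-view fit, so I trust the top-view pose. Now down to a point before plunger 1.

>>> drive_tool(
  deltas=[
    [[-0.006, 0.015, 0], 0],
    [[0, 0, -0.02], 0],
    [[0, 0, -0.02], 0],
    [[0, 0, -0.005], 0],
    [[0, 0, 0], 0],
  ],
)

```text
time_s: 2.4
eef_pos: [0.5209, 0.0091, 0.0625]
eef_rot: [0.002, 0.53, 0.848, 0.001]
wrist_force: [0.5, 0.7, 0.8]
opening: -0.0
```

```bash
python3 look.py pics/a2.png
```

```text
2.4 [0.5209 0.0091 0.0625] [0.46 0.66 0.76]
top [312.3 226.3]
crop 272 186
side [305.  216.1]
crop 264 176
```

View pics/a2.png

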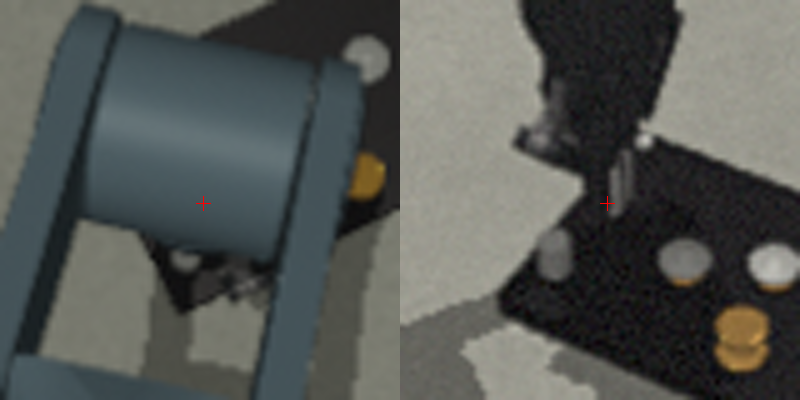

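>>> drive_tool(
  deltas=[
    [[0.003, -0.012, 0], 0],
    [[0, 0, 0], 0],
    [[0, 0, 0], 0],
    [[0, 0, 0], 0],
  ],
)

```text
time_s: 2.9
eef_pos: [0.527, -0.005, 0.0664]
eef_rot: [0.005, 0.53, 0.848, 0.002]
wrist_force: [0.3, -0.2, -0.2]
opening: -0.001
```

>>> drive_tool(
  deltas=[
    [[0, 0, -0.004], 0],
    [[0, 0, -0.004], 0],
    [[0, 0, -0.004], 0],
  ],
)

```text
time_s: 3.2
eef_pos: [0.5275, -0.0054, 0.0542]
eef_rot: [0.006, 0.53, 0.848, 0.003]
wrist_force: [-0.3, 0.1, 0.1]
opening: 0.002
```

>>> drive_tool(
  deltas=[
    [[0, 0, 0], 0],
    [[0, 0, 0], 0],
    [[0, 0, 0], 0],
  ],
)

```text
time_s: 3.5
eef_pos: [0.5265, -0.0051, 0.0527]
eef_rot: [0.004, 0.53, 0.848, 0.002]
wrist_force: [-1.5, 0.7, 0.6]
opening: 0.001
```

>>> drive_tool(
  deltas=[
    [[-0.002, 0.002, -0.004], 0],
    [[-0.002, 0.001, -0.004], 0],
    [[0, 0, -0.004], 0],
    [[0, 0, -0.004], 0],
    [[0, 0, -0.003], 0],
    [[0, 0, 0], 0],
  ],
)

```text
time_s: 4.1
eef_pos: [0.5219, -0.0016, 0.0319]
eef_rot: [0.004, 0.53, 0.848, 0.002]
wrist_force: [0.7, -0.5, -1.2]
opening: 0.002
```

>>> drive_tool(
  deltas=[
    [[0.004, -0.003, 0.0005], 0],
    [[0.004, -0.003, 0], 0],
    [[0.004, -0.003, 0], 0],
  ],
)

```text
time_s: 4.4
eef_pos: [0.5345, -0.011, 0.0325]
eef_rot: [0.004, 0.53, 0.848, 0.002]
wrist_force: [-0.7, 1.3, 1.0]
opening: 0.003
```

```bash
python3 look.py pics/a3.png
```

```text
4.4 [ 0.5345 -0.011   0.0325] [-0.66  1.31  0.99]
top [319.1 222.6]
crop 279 182
side [313.7 226.3]
crop 273 186
```

View pics/a3.png

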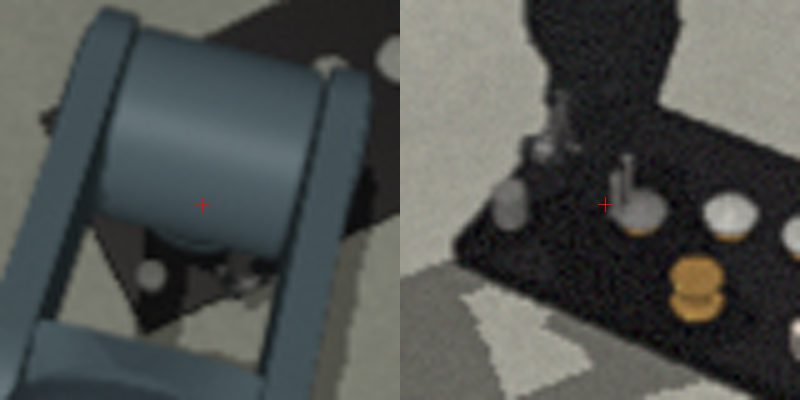

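The side view shows the tips (about 620,210 in the picture) at the near edge of plunger 1's head (640,212), as expected. I'll carry on over it.

>>> drive_tool(
  deltas=[
    [[0.004, -0.003, 0], 0],
    [[0.004, -0.003, 0], 0],
    [[0.004, -0.003, 0], 0],
    [[0.002, -0.002, 0], 0],
  ],
)

```text
time_s: 4.9
eef_pos: [0.5498, -0.0227, 0.033]
eef_rot: [0.004, 0.53, 0.848, 0.002]
wrist_force: [-0.4, 1.0, 2.0]
opening: 0.002
```

```bash
python3 look.py pics/a4.png
```

```text
4.9 [ 0.5498 -0.0227  0.033 ] [-0.42  1.05  2.02]
top [323.  217.6]
crop 283 177
side [320.8 226.5]
crop 280 186
```

View pics/a4.png

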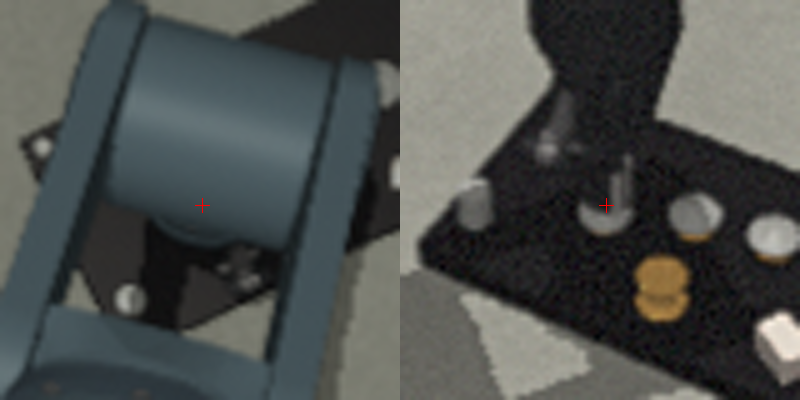

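>>> drive_tool(
  deltas=[
    [[0.004, -0.003, -0.0005], 0],
    [[0.004, -0.003, 0], 0],
    [[0.004, -0.003, 0], 0],
    [[0.004, -0.003, 0], 0],
    [[0.004, -0.003, 0], 0],
  ],
)

```text
time_s: 5.5
eef_pos: [0.5711, -0.039, 0.0322]
eef_rot: [0.004, 0.53, 0.848, 0.002]
wrist_force: [-0.7, -0.7, -0.3]
opening: 0.003
```

```bash
python3 look.py pics/a5.png
```

```text
5.5 [ 0.5711 -0.039   0.0322] [-0.7  -0.65 -0.32]
top [328.4 210.7]
crop 288 170
side [330.8 227.1]
crop 290 187
```

View pics/a5.png

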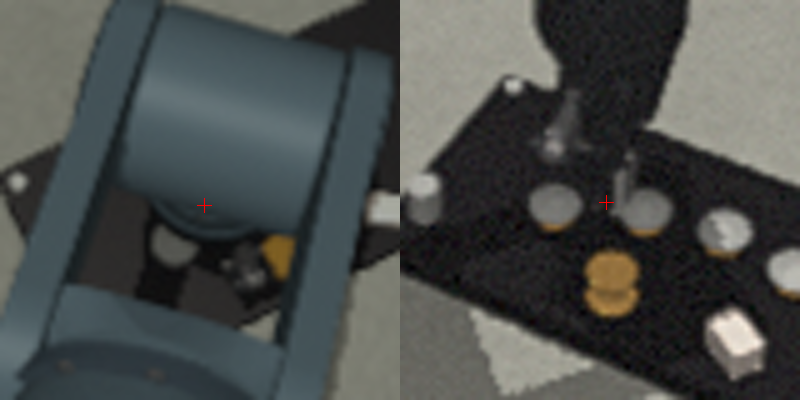

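The tips (about 618,212) are low between heads 1 and 2, and plunger 1 is back up. Next is plunger 2.

>>> drive_tool(
  deltas=[
    [[0.004, -0.003, 0], 0],
    [[0.003, -0.004, 0], 0],
    [[0.004, -0.003, 0], 0],
    [[0.003, -0.003, 0], 0],
  ],
)

```text
time_s: 6.0
eef_pos: [0.5853, -0.0521, 0.0321]
eef_rot: [0.003, 0.53, 0.848, 0.002]
wrist_force: [-0.4, 1.3, 2.3]
opening: 0.006
```

```bash
python3 look.py pics/a6.png
```

```text
6.0 [ 0.5853 -0.0521  0.0321] [-0.38  1.34  2.3 ]
top [332.8 206.1]
crop 292 166
side [338.  227.9]
crop 297 187
```

View pics/a6.png

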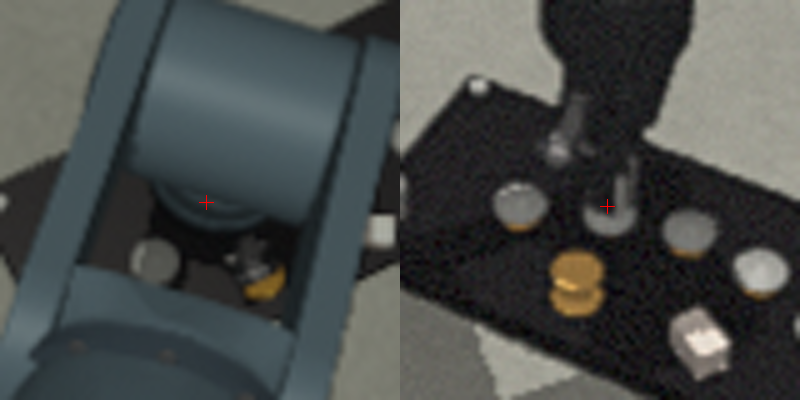

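Plunger 2 is dipped under the tips (605,212) with about 2.3 N upward. On to gap 23 and plunger 3.

>>> drive_tool(
  deltas=[
    [[0.003, -0.004, 0], 0],
    [[0.003, -0.004, 0], 0],
    [[0.003, -0.004, 0], 0],
    [[0.003, -0.004, 0], 0],
    [[0.002, -0.004, 0], 0],
  ],
)

```text
time_s: 6.6
eef_pos: [0.6009, -0.0741, 0.0322]
eef_rot: [0.004, 0.53, 0.848, 0.002]
wrist_force: [0.0, 1.1, 0.9]
opening: 0.0
```

>>> drive_tool(
  deltas=[
    [[0.003, -0.004, 0], 0],
    [[0.003, -0.004, 0], 0],
    [[0.003, -0.004, 0], 0],
    [[0.002, -0.003, 0], 0],
  ],
)

```text
time_s: 7.0
eef_pos: [0.6124, -0.0901, 0.032]
eef_rot: [0.003, 0.53, 0.848, 0.002]
wrist_force: [-1.4, 1.9, 1.8]
opening: -0.002
```

```bash
python3 look.py pics/a7.png
```

```text
7.0 [ 0.6124 -0.0901  0.032 ] [-1.38  1.91  1.81]
top [345.3 197.4]
crop 305 157
side [354.8 232.4]
crop 314 192
```

View pics/a7.png

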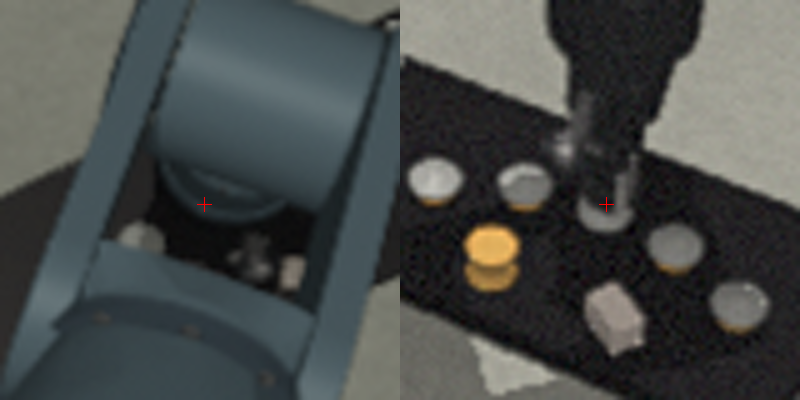

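Plunger 3 (605,212) is down under the tips, and 1 and 2 are up. On to plunger 4.

>>> drive_tool(
  deltas=[
    [[0.002, -0.005, 0], 0],
    [[0.001, -0.005, 0], 0],
    [[0.002, -0.005, 0], 0],
    [[0.001, -0.005, 0], 0],
  ],
)

```text
time_s: 7.5
eef_pos: [0.6192, -0.1117, 0.0322]
eef_rot: [0.004, 0.53, 0.848, 0.002]
wrist_force: [0.2, -0.8, -0.4]
opening: 0.0
```

>>> drive_tool(
  deltas=[
    [[0.002, -0.005, 0], 0],
    [[0.001, -0.005, 0], 0],
    [[0.001, -0.005, 0], 0],
    [[0.001, -0.004, 0], 0],
  ],
)

```text
time_s: 7.9
eef_pos: [0.6243, -0.132, 0.0319]
eef_rot: [0.003, 0.53, 0.848, 0.003]
wrist_force: [-0.0, 1.1, 2.3]
opening: 0.005
```

```bash
python3 look.py pics/a8.png
```

```text
7.9 [ 0.6243 -0.132   0.0319] [-0.04  1.1   2.27]
top [359.1 193.6]
crop 319 153
side [368.4 240.4]
crop 328 200
```

View pics/a8.png

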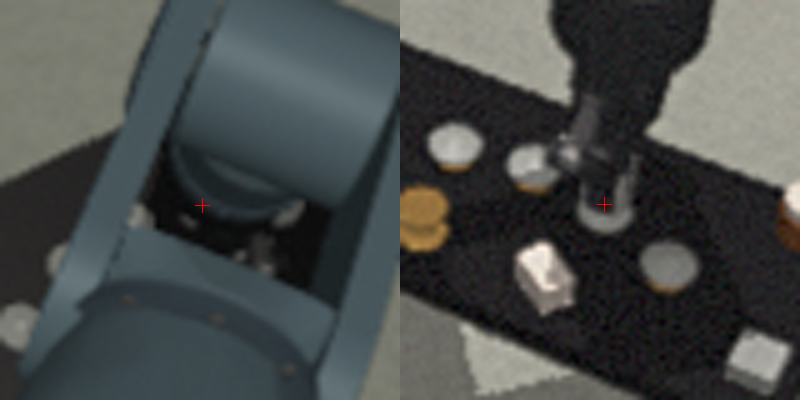

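Plunger 4 (605,212) is dipped, and the relay and spool haven't moved. Next is plunger 5 at (0.6265, -0.1795).

>>> drive_tool(
  deltas=[
    [[0.001, -0.005, 0.0005], 0],
    [[0, -0.005, 0], 0],
    [[0.001, -0.005, 0], 0],
    [[0, -0.005, 0], 0],
    [[0, -0.005, 0], 0],
  ],
)

```text
time_s: 8.5
eef_pos: [0.6265, -0.1592, 0.0324]
eef_rot: [0.004, 0.53, 0.848, 0.002]
wrist_force: [-0.7, -0.6, -0.4]
opening: -0.004
```

>>> drive_tool(
  deltas=[
    [[0, -0.005, 0], 0],
    [[0, -0.005, 0], 0],
    [[0, -0.005, 0], 0],
    [[0, -0.005, 0], 0],
    [[0, -0.002, 0], 0],
  ],
)

```text
time_s: 9.0
eef_pos: [0.6266, -0.1833, 0.0325]
eef_rot: [0.004, 0.53, 0.848, 0.003]
wrist_force: [0.4, 1.5, 1.9]
opening: 0.001
```

```bash
python3 look.py pics/a9.png
```

```text
9.0 [ 0.6266 -0.1833  0.0325] [0.38 1.54 1.9 ]
top [375.9 193. ]
crop 335 153
side [382.2 252.6]
crop 342 212
```

View pics/a9.png

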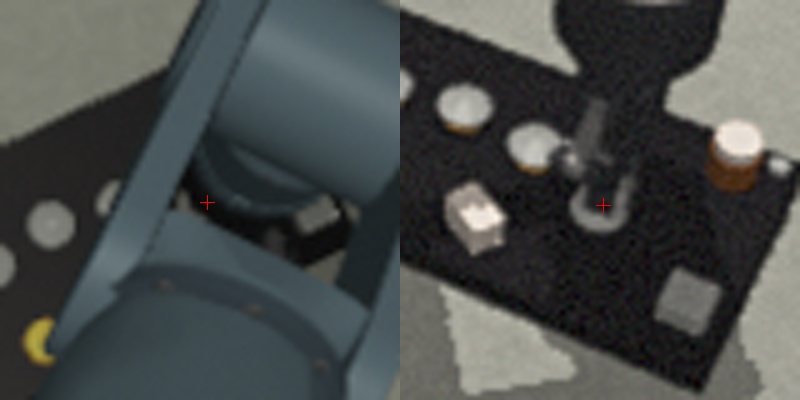

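Plunger 5 (600,212) is dipped with about 1.9 N upward. Now I'll lift straight up and back the arm away so I can see all five.

>>> drive_tool(
  deltas=[
    [[0, 0, 0.005], 0],
    [[0, 0, 0.01], 0],
    [[0, 0, 0.02], 0],
    [[0, 0, 0.03], 0],
    [[0, 0, 0.03], 0],
    [[0, 0, 0.03], 0],
    [[0, 0, 0.03], 0],
  ],
)

```text
time_s: 9.8
eef_pos: [0.6212, -0.1804, 0.1891]
eef_rot: [-0.002, 0.53, 0.848, 0.001]
wrist_force: [0.3, 0.3, -0.1]
opening: -0.004
```

>>> drive_tool(
  deltas=[
    [[-0.02, 0.03, 0.005], 0],
    [[-0.02, 0.04, 0], 0],
    [[-0.02, 0.04, 0], 0],
    [[-0.02, 0.04, 0], 0],
    [[-0.02, 0.04, 0], 0],
    [[-0.02, 0.04, 0], 0],
    [[-0.02, 0.04, 0], 0],
    [[-0.02, 0.04, 0], 0],
    [[-0.01, 0.02, 0], 0],
    [[0, 0, 0], 0],
  ],
)

```text
time_s: 10.8
eef_pos: [0.4452, 0.1582, 0.2092]
eef_rot: [0.008, 0.53, 0.848, 0.004]
wrist_force: [-0.1, -1.6, 0.8]
opening: -0.001
```

```bash
python3 - <<'E'
import pickle,cv2,numpy as np
from bench import camera,get_obs
d=pickle.load(open("cam0.pkl","rb"))
print(get_obs()["eef_pos"],get_obs()["time_s"])
rows=[]
for n,(x0,x1,y0,y1) in(("top",(280,480,150,300)),("side",(278,478,195,345))):
    f=camera(n)["frame"]
    df=cv2.absdiff(f,d[n]["frame"]).max(2)
    print(n,(df[y0:y1,x0:x1]>40).sum())
    rows.append(cv2.resize(f[y0:y1,x0:x1,::-1],(400,300),interpolation=cv2.INTER_CUBIC))
cv2.imwrite("pics/end.png",cv2.hconcat(rows))
E
```

```text
[0.44515751 0.15820812 0.20920356] 10.8
top 0
side 97
```

View pics/end.png

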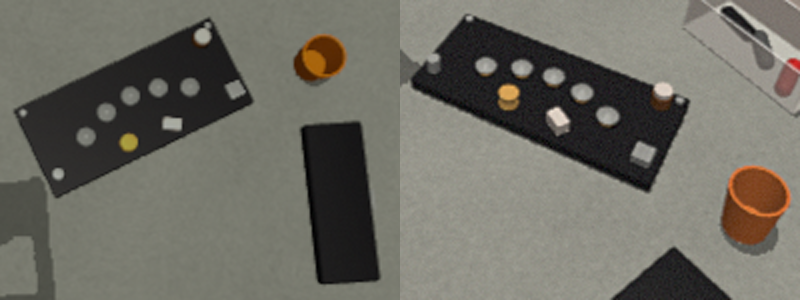

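All five heads are up. The top view matches the start picture exactly; the 97 changed pixels in the side view are probably the arm's shadow near the plate's left corner. I'll let the arm settle and hand in.

>>> drive_tool(
  deltas=[
    [[0, 0, 0], 0],
    [[0, 0, 0], 0],
    [[0, 0, 0], 0],
  ],
)

```text
time_s: 11.2
eef_pos: [0.4483, 0.1535, 0.2096]
eef_rot: [0.009, 0.532, 0.846, 0.003]
wrist_force: [-0.5, -0.2, -0.4]
opening: -0.001
```

```bash
python3 -c "
from bench import hand_in;print(hand_in())"
```

```text
the job is handed in; nothing more can be done
None
```

I ran the closed fingertips along all five plungers, starting from the round post, without lifting between them, then moved clear and handed the job in at about 11 s. `hand_in()` gives no verdict, so these are my own checks.

- **Dips:** the tips stayed at 32–33 mm above the table, which is about 3–4 mm below the raised tops. I read 1.8–2.3 N upward over each plunger, against readings that wander by about 1 N. I could not read the plunger joints directly, so the dip depth comes from the tip height and the force.
- **End state:** with the arm clear, the pictures showed all five plungers up and the loose things on and around the fixture where they started. The top view of that area, which takes in the cup and case, had no changed pixels against the start picture. The side view had 97 changed pixels, which I put down to the arm's shadow by the left corner. My final comparison did not cover the mouse and screwdriver. The arm stayed at least about 0.19 m up near them.
- **Disagreement:** the two cameras placed the fixture 2–4 mm apart. The tip seen in the side view pointed to a bias in that camera, so I used a position close to the top view's.

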